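# Cover the cap cases before spraying

### The arm

A 6-joint arm with a two-finger parallel gripper is mounted at the origin on the work surface. World frame = base frame: x ahead of the robot, y to its left, z up, the work surface at z = 0. Lengths are in m, angles in rad, forces in N, time in s.
With the tool pointing down it reaches from about 0.35 to 0.975 m from the base axis. Payload 4.9 kg.
Tool frame: the origin (TCP) lies at the very end of the fingers, on their centre line; the grasp point (between the pads) lies 19 mm behind it; z points along the fingers, x is the direction in which the jaws open and shut, and the axes are right-handed (so a half turn about z gives the same grasp; the last joint's range is limited). The gripper opens to 85 mm and grips with 20 to 120 N. Pads are 22 mm wide; open, the fingers measure 114 mm over their backs; the gripper's body (76 mm by 85 mm) begins 54 mm behind the grasp point. The pads swing forward as they close: fully open they stand 13 mm farther back than shut.
Start: joints at [1.096, 0.053, 1.613, -0, 1.476, -0.119], TCP at [0.218, 0.586, 0.231] pointing down, gripper open.
Joint ranges: [-3.01, 3.01], [-1.01, 2.22], [0.06, 2.58], [-1.02, 4.17], [0.09, 2.62], [-3.14, 3.14]. Speed limits (rad/s): [2.57, 2.57, 3.14, 3.14, 3.14, 3.14].

### API

Orientations are given as a unit quaternion [w, x, y, z].
In Python, from plant import manip, imaging gives the robot as it stands.
- The arm moves only by the shell command python3 -m pendant 'ROWS'. ROWS is JSON, a list that holds one entry, the list of rows, each a list of 7 numbers: the turn, a rotation vector about the world's x, y, z in units of pi rad (1.0 is pi rad), then the shift along the world's x, y, z in units of 250 mm (1.0 is 250 mm), then the opening, from 0 (shut) to 1 (fully open). In form: [[[ax, ay, az, tx, ty, tz, claw], ...]]. A call has 1 to 20 rows; each row shifts and turns the commanded pose from where the row before left it; what a row does not reach is not made up. A row lasts 1/8 s, in which the tool goes at most 62.5 mm and 10.7 degrees, less where a joint would pass 70% of its speed; a pose out of reach is approached as far as the arm can. A call with a number of a shift or a turn outside -1 to 1 is refused whole. A call with a gripper value outside its range is refused whole. The fingers move at their own pace and stop on an object; the grip force is fixed at half the most. Time passes only in rows, so rows that do not move let the fingers close. It gives the time, the measured TCP pose, the force and the opening at its end, in the units of the state.
- manip.state(): the state, without advancing time (a new reading comes with each control period).
- imaging.grab_frame(name): name is "scene" or "top" or "wrist"; returns a dict with "frame" (480x640x3 uint8, blue, green, red), "mtx" (3x3 intrinsics, pixels), "world_to_cam" (4x4, takes a point from world to camera coordinates). Camera axes: x right, y down, z forward; pixel columns grow to the right and rows downward; lengths in m; the calibration is good to about 2 mm. A picture is of the moment at which its call begins. There is no depth.
- manip.job_done(): hands the job in, once; it reports no verdict.
The state is a dict: "time": time; "joint_pos": joint angles; "joint_vel": joint speeds; "joint_efforts": joint torques, N m; "tool_pos": TCP position; "tool_rot": TCP orientation; "contact_force": force on the tool from outside, world axes, zero at the start; "ft_torque": the same for the moment, N m; "gripper_width": opening from 0.0 (shut) to 1.0 (fully open).
Only numpy, scipy, OpenCV 4.12 (cv2) and the standard library are available. Lean on these libraries where they do the work, as an engineer would, in place of code of your own. Each camera call takes 0.05 s, during which the arm holds its last target. There are 200 camera calls.

### The job

Put away the gilt ornament caps before spraying: slide each flat metal cover plate that is lying on the raised board out over the board's front edge until you can grip its overhanging end, lay it in an open cap case of its own (any case), lengthwise between the side walls with its rear end up near the back wall and its front end sticking out of the open front, and press it down until it lies level and the rubber seal under it is fully home. Do not knock over or shift the ornaments, jars and bottle standing around.

Things in the scene. Friction and masses are not known exactly. Their poses are not given: they have to be found in the camera images.
- rack: Raised plywood board, fixed, 220 mm along its x, 258 mm along its y; origin on the table under its centre. Lane floor at z = 60 mm. Four wooden rails along its x, 5 mm high, 18 mm wide, make three lanes 62 mm wide, centred at its y = -80, 0 and +80 mm, open at both ends.
- rack_front (a point): Middle of the board's front edge, at lane floor height (board x = -110 mm), facing roughly towards the robot; axes as the board's. The board overhangs its dark foot here: free space down to the table.
- cover0_mid (a point): Centre (half-way up) of a flat aluminium plate, 130 (its x) x 56 (y) x 5 mm (z), 90 g, same either way round; may be absent. Starts flat, lengthwise in the lane at board y = -80 mm, its top level with the rails, 3 mm from them: fingers cannot get at its sides there. Its rear end can be pushed; with about 42 mm overhanging the front edge it can be gripped across its 56 mm.
- cover1_mid (a point): Centre (half-way up) of a flat aluminium plate, 130 (its x) x 56 (y) x 5 mm (z), 90 g, same either way round; may be absent. Starts flat, lengthwise in the lane at board y = +0 mm, its top level with the rails, 3 mm from them: fingers cannot get at its sides there. Its rear end can be pushed; with about 42 mm overhanging the front edge it can be gripped across its 56 mm.
- cover2_mid (a point): Centre (half-way up) of a flat aluminium plate, 130 (its x) x 56 (y) x 5 mm (z), 90 g, same either way round; may be absent. Starts flat, lengthwise in the lane at board y = +80 mm, its top level with the rails, 3 mm from them: fingers cannot get at its sides there. Its rear end can be pushed; with about 42 mm overhanging the front edge it can be gripped across its 56 mm.
- case0: Fixed grey case of brass caps. Origin on the table below the fitted cover's centre; x runs lengthwise from open front to back. Wall tops at z = 62 mm; side walls' inner faces at y = +-33 mm, from x = -23 to 77 mm; back wall's inner face at x = 72 mm. At the front only a low wall (z = 45 mm, x = -23 mm): a fitted cover's front 42 mm sticks out there, free below and beside.
- seal0 (a joint): Black rubber frame in case0 (case x -20 to 69, y -31 to 31 mm) on which the cover lies. Value: how far it is pressed down, m. 0: its top at z = 56 mm; 0.006: fully down, top at z = 50 mm. About 8 N (friction) on the cover above its middle (case x = 21 mm) moves it straight down; it stays where left.
- case1: Fixed grey case of brass caps. Origin on the table below the fitted cover's centre; x runs lengthwise from open front to back. Wall tops at z = 62 mm; side walls' inner faces at y = +-33 mm, from x = -23 to 77 mm; back wall's inner face at x = 72 mm. At the front only a low wall (z = 45 mm, x = -23 mm): a fitted cover's front 42 mm sticks out there, free below and beside.
- seal1 (a joint): Black rubber frame in case1 (case x -20 to 69, y -31 to 31 mm) on which the cover lies. Value: how far it is pressed down, m. 0: its top at z = 56 mm; 0.006: fully down, top at z = 50 mm. About 8 N (friction) on the cover above its middle (case x = 21 mm) moves it straight down; it stays where left.
- case2: Fixed grey case of brass caps. Origin on the table below the fitted cover's centre; x runs lengthwise from open front to back. Wall tops at z = 62 mm; side walls' inner faces at y = +-33 mm, from x = -23 to 77 mm; back wall's inner face at x = 72 mm. At the front only a low wall (z = 45 mm, x = -23 mm): a fitted cover's front 42 mm sticks out there, free below and beside.
- seal2 (a joint): Black rubber frame in case2 (case x -20 to 69, y -31 to 31 mm) on which the cover lies. Value: how far it is pressed down, m. 0: its top at z = 56 mm; 0.006: fully down, top at z = 50 mm. About 8 N (friction) on the cover above its middle (case x = 21 mm) moves it straight down; it stays where left.
- bell0: Bystander: white ceramic bell-shaped ornament, 64 mm across, 92 mm tall, standing loose on the table; origin at the centre of its underside. Leave alone.
- bell1: Bystander: white ceramic bell-shaped ornament, 64 mm across, 92 mm tall, standing loose on the table; origin at the centre of its underside. Leave alone.
- bell2: Bystander: white ceramic bell-shaped ornament, 64 mm across, 92 mm tall, standing loose on the table; origin at the centre of its underside. Leave alone.
- jar0: Bystander: closed paint jar, 66 mm across, 85 mm tall, standing loose on the table; origin at the centre of its underside. Leave alone.
- jar1: Bystander: closed paint jar, 60 mm across, 75 mm tall, standing loose on the table; origin at the centre of its underside. Leave alone.
- bottle0: Bystander: slim white bottle, 48 mm across, 130 mm tall, standing loose on the table; origin at the centre of its underside. Leave alone.
Not all that is in view belongs to the job. What is shaped like the part that bears cover2_mid but orange or pink is not meant.

How it is judged:
On the way:
1. a cover plate overhangs the front edge of the board by at least 20 mm while still lying flat on it (((x of cover0_mid in the frame of rack between -0.112 and -0.065 m and height (world z) of cover0_mid between 0.06 and 0.066 m and angle between the z axis of cover0_mid and the z axis of rack, either way round below 0.05 rad) or (x of cover1_mid in the frame of rack between -0.112 and -0.065 m and height (world z) of cover1_mid between 0.06 and 0.066 m and angle between the z axis of cover1_mid and the z axis of rack, either way round below 0.05 rad) or (x of cover2_mid in the frame of rack between -0.112 and -0.065 m and height (world z) of cover2_mid between 0.06 and 0.066 m and angle between the z axis of cover2_mid and the z axis of rack, either way round below 0.05 rad))), for 0.2 s.
At the end, for the whole second after the job is handed in: Every cover plate present lies in a case of its own: its centre within 8 mm of the case's centre line and from 13 mm short of to 9 mm past the fitted place lengthwise, lengthwise within 0.15 rad, level within 0.06 rad, with the seal below it pressed at least 4.5 of its 6 mm (((x of cover0_mid in the frame of case0 between -0.013 and 0.009 m and y of cover0_mid in the frame of case0 between -0.008 and 0.008 m and z of cover0_mid in the frame of case0 between 0.048 and 0.0545 m and angle between the z axis of cover0_mid and the z axis of case0, either way round below 0.06 rad and angle between the x axis of cover0_mid and the x axis of case0, either way round below 0.15 rad and value of joint seal0 above 0.0045 m) or (x of cover0_mid in the frame of case1 between -0.013 and 0.009 m and y of cover0_mid in the frame of case1 between -0.008 and 0.008 m and z of cover0_mid in the frame of case1 between 0.048 and 0.0545 m and angle between the z axis of cover0_mid and the z axis of case1, either way round below 0.06 rad and angle between the x axis of cover0_mid and the x axis of case1, either way round below 0.15 rad and value of joint seal1 above 0.0045 m) or (x of cover0_mid in the frame of case2 between -0.013 and 0.009 m and y of cover0_mid in the frame of case2 between -0.008 and 0.008 m and z of cover0_mid in the frame of case2 between 0.048 and 0.0545 m and angle between the z axis of cover0_mid and the z axis of case2, either way round below 0.06 rad and angle between the x axis of cover0_mid and the x axis of case2, either way round below 0.15 rad and value of joint seal2 above 0.0045 m)) and ((x of cover1_mid in the frame of case0 between -0.013 and 0.009 m and y of cover1_mid in the frame of case0 between -0.008 and 0.008 m and z of cover1_mid in the frame of case0 between 0.048 and 0.0545 m and angle between the z axis of cover1_mid and the z axis of case0, either way round below 0.06 rad and angle between the x axis of cover1_mid and the x axis of case0, either way round below 0.15 rad and value of joint seal0 above 0.0045 m) or (x of cover1_mid in the frame of case1 between -0.013 and 0.009 m and y of cover1_mid in the frame of case1 between -0.008 and 0.008 m and z of cover1_mid in the frame of case1 between 0.048 and 0.0545 m and angle between the z axis of cover1_mid and the z axis of case1, either way round below 0.06 rad and angle between the x axis of cover1_mid and the x axis of case1, either way round below 0.15 rad and value of joint seal1 above 0.0045 m) or (x of cover1_mid in the frame of case2 between -0.013 and 0.009 m and y of cover1_mid in the frame of case2 between -0.008 and 0.008 m and z of cover1_mid in the frame of case2 between 0.048 and 0.0545 m and angle between the z axis of cover1_mid and the z axis of case2, either way round below 0.06 rad and angle between the x axis of cover1_mid and the x axis of case2, either way round below 0.15 rad and value of joint seal2 above 0.0045 m)) and ((x of cover2_mid in the frame of case0 between -0.013 and 0.009 m and y of cover2_mid in the frame of case0 between -0.008 and 0.008 m and z of cover2_mid in the frame of case0 between 0.048 and 0.0545 m and angle between the z axis of cover2_mid and the z axis of case0, either way round below 0.06 rad and angle between the x axis of cover2_mid and the x axis of case0, either way round below 0.15 rad and value of joint seal0 above 0.0045 m) or (x of cover2_mid in the frame of case1 between -0.013 and 0.009 m and y of cover2_mid in the frame of case1 between -0.008 and 0.008 m and z of cover2_mid in the frame of case1 between 0.048 and 0.0545 m and angle between the z axis of cover2_mid and the z axis of case1, either way round below 0.06 rad and angle between the x axis of cover2_mid and the x axis of case1, either way round below 0.15 rad and value of joint seal1 above 0.0045 m) or (x of cover2_mid in the frame of case2 between -0.013 and 0.009 m and y of cover2_mid in the frame of case2 between -0.008 and 0.008 m and z of cover2_mid in the frame of case2 between 0.048 and 0.0545 m and angle between the z axis of cover2_mid and the z axis of case2, either way round below 0.06 rad and angle between the x axis of cover2_mid and the x axis of case2, either way round below 0.15 rad and value of joint seal2 above 0.0045 m))); the robot touches nothing.
It fails at once if an ornament, jar or bottle standing around was shifted more than 30 mm (distance of any of bell0, bell1, bell2, jar0, jar1, bottle0 from where it was at the start of the episode above 0.03 m).
It fails at once if an ornament, jar or bottle standing around was knocked over (angle between any of bell0, bell1, bell2, jar0, jar1, bottle0's own z axis and vertical above 0.5 rad).
Of cover0, cover1, cover2 only 2 to 3 are there at a start; the rules pass over those that are not, and their reading is None.
At some moment in a run one of cover0, cover1, cover2 may be knocked a few centimetres aside while the robot is not near it.
Once in a run the grip may slacken for a moment while it holds something.
It also fails if it takes over 210 s, if anything falls off the work surface, if the arm or the gripper's body presses on something with over 40 N, if the wrist force passes 120 N, or if a joint passes its speed limit or range.

## Working session

There is one attempt and no reset: what is moved stays moved. The work goes in short steps, Python scripts to look and compute and a shell command to move; the robot and the scene stay as the last step left them, time stands still between calls to the robot, and variables do not carry over. Pictures are saved under pics/ and viewed, about 12 in all and at most 16, crops included, and the job is handed in when it is done.

```bash
ls; mkdir -p pics
python3 - <<'E'
from plant import manip, imaging
import cv2, numpy as np
s=manip.state(); print({k:np.round(v,3).tolist() for k,v in s.items()})
for n in ["scene","top"]:
    f=imaging.grab_frame(n); cv2.imwrite(f"pics/{n}0.png",f["frame"]); np.savez(f"pics/{n}0.npz",**f)
    print(n,f["mtx"].round(1).tolist(),f["world_to_cam"].round(3).tolist())
E
```

```text
pics
{'time': 0.0, 'joint_pos': [1.096, 0.053, 1.614, -0.0, 1.476, -0.119], 'joint_vel': [0.0, -0.0, 0.0, -0.002, 0.0, 0.001], 'joint_efforts': [0.0, -39.371, -37.017, -0.0, 0.007, -0.0], 'tool_pos': [0.217, 0.585, 0.23], 'tool_rot': [0.0, 0.821, 0.571, -0.001], 'contact_force': [-0.443, 0.612, -0.574], 'ft_torque': [-0.025, -0.01, 0.008], 'gripper_width': 0.996}
scene [[508.2, 0.0, 312.2], [0.0, 508.2, 246.6], [0.0, 0.0, 1.0]] [[0.64, 0.768, -0.004, -0.356], [0.573, -0.481, -0.664, -0.243], [-0.512, 0.423, -0.748, 1.586], [0.0, 0.0, 0.0, 1.0]]
top [[619.2, 0.0, 315.7], [0.0, 619.2, 225.3], [0.0, 0.0, 1.0]] [[0.054, -0.999, 0.003, -0.012], [-0.977, -0.053, -0.207, 0.57], [0.207, 0.008, -0.978, 1.333], [0.0, 0.0, 0.0, 1.0]]
```

View pics/top0.png

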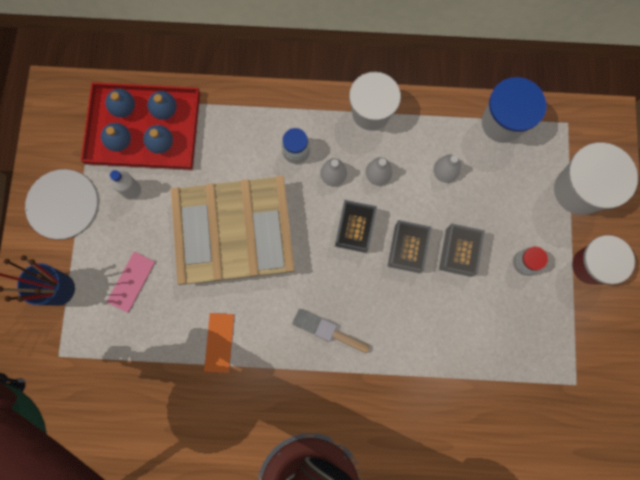

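View pics/scene0.png

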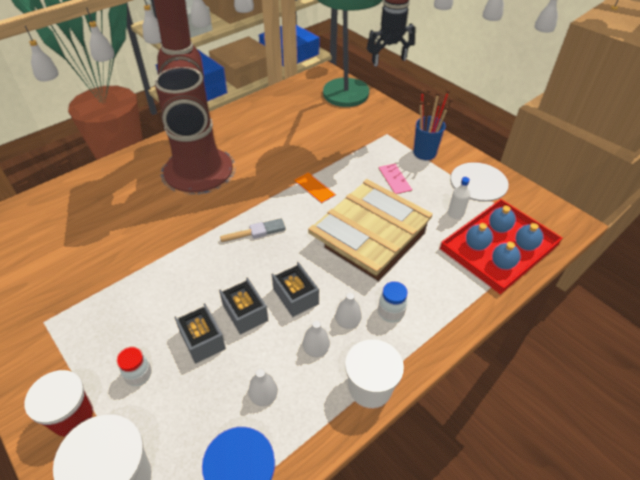

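Run:
```python
import cv2, numpy as np
t=cv2.imread("pics/top0.png"); s=cv2.imread("pics/scene0.png")
a=cv2.resize(t[165:295,160:500],None,fx=2.35,fy=2.35,interpolation=3)
b=cv2.resize(s[170:370,160:440],None,fx=1.45,fy=1.45,interpolation=3)
c=np.zeros((600,800,3),np.uint8); c[:a.shape[0],:a.shape[1]]=a[:,:800]
c[306:306+b.shape[0],:b.shape[1]]=b[:294]
cv2.imwrite("pics/crop1.png",c)
```

```text
(no output)
```

View pics/crop1.png

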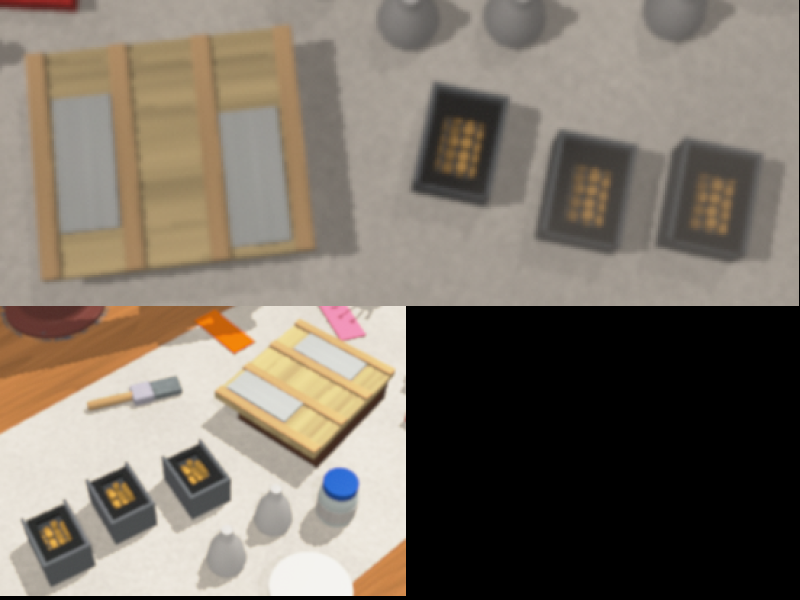

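```bash
cat > h.py <<'E'
import cv2, numpy as np
from plant import manip, imaging
def grab(n,tag):
    f=imaging.grab_frame(n); cv2.imwrite(f"pics/{tag}.png",f["frame"]); np.savez(f"pics/{tag}.npz",**f); return f
def load(tag): return dict(np.load(f"pics/{tag}.npz"))
def ray(f,uv):
    R=f["world_to_cam"][:3,:3]; t=f["world_to_cam"][:3,3]
    uv=np.atleast_2d(uv).astype(float); d=(np.linalg.inv(f["mtx"])@np.c_[uv,np.ones(len(uv))].T).T@R
    return -R.T@t,d
def onplane(f,uv,z):
    c,d=ray(f,uv); return c+d*((z-c[2])/d[:,2])[:,None]
def proj(f,P):
    P=np.atleast_2d(P); q=P@f["world_to_cam"][:3,:3].T+f["world_to_cam"][:3,3]; p=q@f["mtx"].T; return p[:,:2]/p[:,2:]
def tri(f1,uv1,f2,uv2):
    out=[]
    for a,b in zip(np.atleast_2d(uv1),np.atleast_2d(uv2)):
        A=[];B=[]
        for f,u in((f1,a),(f2,b)):
            c,d=ray(f,u); d=d[0]/np.linalg.norm(d[0]); M=np.eye(3)-np.outer(d,d); A.append(M);B.append(M@c)
        out.append(np.linalg.solve(sum(A),sum(B)))
    return np.array(out)
def tool():
    s=manip.state(); w,x,y,z=s["tool_rot"]
    from scipy.spatial.transform import Rotation as R
    return np.array(s["tool_pos"]),R.from_quat([x,y,z,w]).as_matrix()
def blobs(mask,amin,amax=1e9):
    cs,_=cv2.findContours(mask.astype(np.uint8),cv2.RETR_EXTERNAL,cv2.CHAIN_APPROX_NONE)
    return [c for c in cs if amin<cv2.contourArea(c)<amax]
def rect(f,c,z):
    """min area rect of contour cast on plane z -> centre, long-axis angle deg, sides"""
    P=onplane(f,c[:,0,:]+0.0,z)[:,:2]; (cx,cy),(w,h),a=cv2.minAreaRect((P*1000).astype(np.float32))
    if w<h: w,h,a=h,w,a+90
    a=(a+90)%180-90
    return np.round([cx,cy,a,w,h],1)
E
python3 - <<'E'
from h import *
f=load("top0"); im=f["frame"]; hsv=cv2.cvtColor(im,cv2.COLOR_BGR2HSV)
for p in [(197,235),(268,240),(240,230),(212,230),(356,245),(150,300),(320,290),(345,225)]: print(p,hsv[p[1],p[0]])
roi=np.zeros(im.shape[:2],bool); roi[170:295,165:300]=1
H,S,V=[hsv[...,i].astype(int) for i in range(3)]
for c in blobs(roi&(S>60),500): print("rack",rect(f,c,.065),c[:,0].mean(0))
for c in blobs(roi&(S<45)&(V>110),400,6000): print("plate",rect(f,c,.065),cv2.boundingRect(c))
roi[:]=0; roi[190:285,325:495]=1
for c in blobs(roi&(V<75),300): print("case",rect(f,c,.062),cv2.boundingRect(c))
for c in blobs(roi&(S>90)&(V>100),10): print("brass",c[:,0].mean(0))
for u in [(336,172),(380,170),(448,167),(295,145),(535,258),(122,185)]: print(u,onplane(f,u,.06)[0].round(3))
w=grab("wrist","w0"); print(w["world_to_cam"].round(3).tolist(),w["mtx"].round(0).tolist())
p,R=tool(); c,_=ray(w,(320,240)); print("cam in tool",R.T@(c-p), (w["world_to_cam"][:3,:3]@R).round(2).tolist())
E
```

```text
(197, 235) [ 30   8 157]
(268, 240) [ 18   8 157]
(240, 230) [ 19  95 175]
(212, 230) [ 16 109 162]
(356, 245) [ 8 19 53]
(150, 300) [ 15  28 163]
(320, 290) [ 16  26 164]
(345, 225) [21 41 44]
rack [550.1 206.6 -80.1 259.8 223.1] [230.82296651 229.99043062]
case [ 536.3 -193.4  -10.    90.3   63.5] (395, 223, 33, 44)
case [571.6 -69.9  -9.  103.3  68.1] (336, 202, 38, 49)
brass [463.45679012 251.02469136]
brass [411.01265823 247.        ]
brass [356.2625 228.35  ]
(336, 172) [ 0.697 -0.021  0.06 ]
(380, 170) [ 0.707 -0.122  0.06 ]
(448, 167) [ 0.723 -0.278  0.06 ]
(295, 145) [0.756 0.076 0.06 ]
(535, 258) [ 0.522 -0.473  0.06 ]
(122, 185) [0.639 0.464 0.06 ]
[[0.348, 0.938, -0.0, -0.625], [0.9, -0.334, 0.28, -0.036], [0.263, -0.098, -0.96, 0.377], [0.0, 0.0, 0.0, 1.0]] [[370.0, 0.0, 323.0], [0.0, 370.0, 241.0], [0.0, 0.0, 1.0]]
cam in tool [-5.28406977e-06 -7.11052217e-02 -1.41657939e-01] [[1.0, -0.0, -0.0], [0.0, 0.96, -0.28], [0.0, 0.28, 0.96]]
```

Run:
```python
from h import *
f=load("top0"); im=f["frame"]; hsv=cv2.cvtColor(im,cv2.COLOR_BGR2HSV)
H,S,V=[hsv[...,i].astype(int) for i in range(3)]
c0=np.array([.550,.2066]); th=np.radians(9.9); ex=np.array([np.cos(th),np.sin(th)]); ey=np.array([-ex[1],ex[0]])
pts=np.array([np.r_[c0+a*ex+b*ey,.065] for a,b in((-.1,-.12),(.1,-.12),(.1,.12),(-.1,.12))])
roi=cv2.fillPoly(np.zeros(im.shape[:2],np.uint8),[proj(f,pts).astype(int)],1)>0
for c in blobs(roi&(S<50),300):
    r=rect(f,c,.065); d=r[:2]/1000-c0; print("plate",r,"in rack",(d@ex).round(4),(d@ey).round(4))
for b in (-.08,0,.08):
  print("lane",b,"front",(c0-.11*ex+b*ey).round(4),"back",(c0+.11*ex+b*ey).round(4))
roi[:]=0; roi[190:285,325:495]=1
for c in blobs(roi&(V<92),300): print("case",rect(f,c,.062),cv2.boundingRect(c))
```

```text
plate [530.6 122.8   9.9 130.6  57.1] in rack -0.0335 -0.0792
plate [534.3 284.5   9.4 130.7  57.5] in rack -0.0021 0.0794
lane -0.08 front [0.4554 0.1089] back [0.6721 0.1467]
lane 0 front [0.4416 0.1877] back [0.6584 0.2255]
lane 0.08 front [0.4279 0.2665] back [0.6446 0.3043]
case [ 530.4 -307.9   -9.4  103.3   78.6] (440, 226, 42, 50)
case [ 532.7 -191.2   -8.8  103.8   75.1] (389, 222, 40, 50)
case [571.8 -71.2  -9.1 106.4  71.2] (336, 201, 40, 51)
```

```bash
python3 -m pendant '[[[0,0,0.042,0.115,-0.128,0,0],[0,0,0.042,0.115,-0.128,0,0],[0,0,0.042,0.115,-0.128,0,0],[0,0,0.042,0.115,-0.128,0,0],[0,0,0,0.115,-0.128,0,0],[0,0,0,0.115,-0.128,0,0],[0,0,0,0.115,-0.128,0,0],[0,0,0,0.115,-0.128,0,0],[0,0,0,0.115,-0.128,0,0],[0,0,0,0.115,-0.128,0,0],[0,0,0,0.115,-0.128,0,0],[0,0,0,0.115,-0.128,0,0],[0,0,0,0.115,-0.128,0,0],[0,0,0,0.115,-0.128,0,0],[0,0,0,0,0,0,0],[0,0,0,0,0,0,0]]]'
cat >> h.py <<'E'
C0=np.array([.550,.2066]); TH=np.radians(9.9)
def setrack(c,deg):
    global EX,EY
    t=np.radians(deg); EX=np.array([np.cos(t),np.sin(t)]); EY=np.array([-EX[1],EX[0]])
setrack(C0,9.9)
def inrack(P): d=np.asarray(P)[...,:2]-C0; return np.stack([d@EX,d@EY],-1).round(4)
def yaw(): 
    p,R=tool(); return np.degrees(np.arctan2(R[1,0],R[0,0])).round(2)
E
python3 - <<'E'
from h import *
p,R=tool(); print(p,R.round(3).tolist(),yaw(),inrack(p)); print(manip.state()["contact_force"])
w=grab("wrist","w1")
E
```

```text
time: 2.15
tool_pos: [0.6198, 0.138, 0.2308]
tool_rot: [-0.001, 0.644, 0.765, -0.0]
contact_force: [0.3, -0.6, -0.5]
gripper_width: -0.0
[0.61977812 0.13804325 0.23081074] [[-0.171, 0.985, -0.001], [0.985, 0.171, 0.0], [0.0, -0.001, -1.0]] 99.85 [ 0.057  -0.0795]
[ 0.28662736 -0.56790275 -0.49547697]
```

View pics/w1.png

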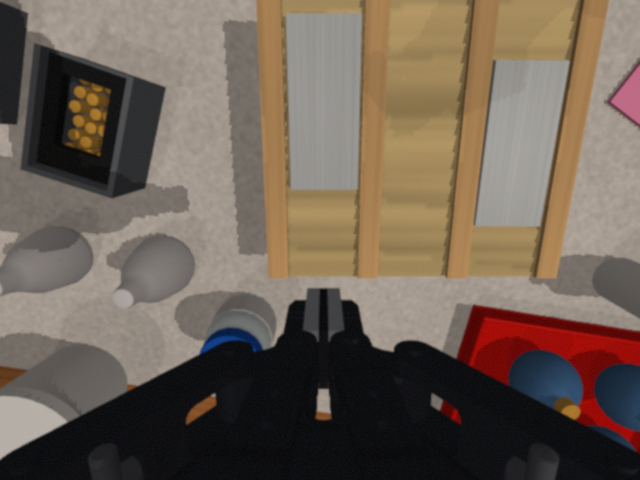

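The wrist view shows cover0 (286–362, 13–190), cover2 (475–568, 60–227), an empty middle lane, and closed fingertips near (323,290). The orange and pink flat cards are decoys.

```bash
cat >> h.py <<'E'
def plates(f,z=.065,amin=300,smax=50):
    hsv=cv2.cvtColor(f["frame"],cv2.COLOR_BGR2HSV); S=hsv[...,1].astype(int);V=hsv[...,2].astype(int)
    pts=np.array([np.r_[C0+a*EX+b*EY,.065] for a,b in((-.1,-.115),(.1,-.115),(.1,.115),(-.1,.115))])
    roi=cv2.fillPoly(np.zeros(S.shape,np.uint8),[proj(f,pts).astype(int)],1)>0
    return blobs(roi&(S<smax)&(V>100),amin)
def corners(c): return cv2.boxPoints(cv2.minAreaRect(c.astype(np.float32)))
def quad(c):
    for e in np.arange(2,20,.5):
        q=cv2.approxPolyDP(c,e,True)
        if len(q)==4: return q[:,0,:].astype(float)
    return corners(c)
E
python3 - <<'E'
from h import *
t=load("top0"); w=load("w1")
A=plates(t); B=plates(w)
for c in A+B: print(cv2.boundingRect(c))
def srt(f,c):
    q=quad(c); r=inrack(onplane(f,q,.065)); r=r-r.mean(0); return q[np.argsort(np.arctan2(r[:,1],r[:,0]))]
A.sort(key=lambda c:c[:,0,0].mean()); B.sort(key=lambda c:-c[:,0,0].mean())
for a,b in zip(A,B):
    P=tri(t,srt(t,a),w,srt(w,b)); print((P*1000).round(1).tolist(), inrack(P).tolist()); print(rect(w,b,.065),inrack(rect(w,b,.065)[:2]/1000))
hsv=cv2.cvtColor(w["frame"],cv2.COLOR_BGR2HSV); m=(hsv[...,1]>75)&(hsv[...,0]<26); m[285:]=0; m[:,:250]=0;m[:,612:]=0
c=max(blobs(m,1000),key=cv2.contourArea); P=onplane(w,c[:,0,:],.065); r=inrack(P)
print("rack back",np.percentile(r,99.5,axis=0),np.percentile(r,.5,axis=0))
u=c[:,0,:]; bot=[ (x,u[u[:,0]==x,1].max()) for x in range(280,555,10)]; print(inrack(onplane(w,bot,.065)).tolist())
E
```

```text
(253, 210, 31, 60)
(182, 205, 29, 59)
(474, 60, 96, 167)
(286, 13, 76, 177)
[[474.8, 247.2, 64.6], [603.3, 272.2, 53.1], [592.9, 321.8, 63.7], [467.1, 299.1, 69.3]] [[-0.0671, 0.0529], [0.0638, 0.0554], [0.0621, 0.1061], [-0.0658, 0.1054]]
[533.8 284.4   9.1 129.8  57. ] [-0.0026  0.0794]
[[472.3, 85.4, 67.5], [592.8, 107.9, 89.0], [587.2, 160.4, 72.7], [462.8, 138.6, 66.8]] [[-0.0974, -0.106], [0.0252, -0.1046], [0.0287, -0.052], [-0.0976, -0.052]]
[530.  123.4  10.1 129.5  56.3] [-0.034  -0.0785]
rack back [0.1106 0.1294] [-0.1071    -0.1285035]
[[0.1093, -0.1175], [0.1074, -0.1085], [0.1074, -0.0996], [0.1074, -0.0907], [0.1074, -0.0818], [0.1074, -0.0728], [0.1075, -0.0639], [0.1075, -0.055], [0.1094, -0.046], [0.1094, -0.0371], [0.1075, -0.0283], [0.1075, -0.0193], [0.1075, -0.0104], [0.1075, -0.0015], [0.1075, 0.0074], [0.1076, 0.0164], [0.1076, 0.0253], [0.1095, 0.0344], [0.1095, 0.0433], [0.1076, 0.0521], [0.1076, 0.061], [0.1076, 0.0699], [0.1076, 0.0789], [0.1076, 0.0878], [0.1077, 0.0967], [0.1077, 0.1057], [0.1106, 0.1151], [0.1106, 0.124]]
```

```bash
python3 -m pendant '[[[0,0,0,0,0,-0.15,0],[0,0,0,0,0,-0.15,0],[0,0,0,0,0,-0.15,0],[0,0,0,0,0,-0.15,0],[0,0,0,0,0,-0.04,0],[0,0,0,0,0,-0.032,0],[0,0,0,0,0,0,0],[0,0,0,0,0,0,0]]]'
```

```text
time: 3.2
tool_pos: [0.6214, 0.1381, 0.0651]
tool_rot: [0.001, 0.644, 0.765, 0.001]
contact_force: [0.4, 0.5, -0.5]
gripper_width: 0.003
```

```bash
python3 -m pendant '[[[0,0,0,0,0,-0.006,0],[0,0,0,0,0,0,0]]]'; python3 -m pendant '[[[0,0,0,0,0,-0.004,0],[0,0,0,0,0,0,0]]]';python3 -m pendant '[[[0,0,0,0,0,0,0]]]'
```

```text
time: 3.45
tool_pos: [0.6204, 0.1378, 0.0622]
tool_rot: [0.0, 0.644, 0.765, 0.0]
contact_force: [0.1, 0.1, -0.5]
gripper_width: -0.0
time: 3.7
tool_pos: [0.6201, 0.1378, 0.0606]
tool_rot: [-0.0, 0.644, 0.765, -0.0]
contact_force: [0.0, -0.4, -0.6]
gripper_width: -0.001
time: 3.82
tool_pos: [0.6202, 0.1378, 0.0607]
tool_rot: [-0.0, 0.644, 0.765, -0.0]
contact_force: [0.7, 0.3, -0.5]
gripper_width: 0.003
```

```bash
python3 -m pendant '[[[0,0,0,-0.0236,-0.0041,0.003,0],[0,0,0,-0.0236,-0.0041,0,0],[0,0,0,-0.0236,-0.0041,0,0],[0,0,0,-0.0236,-0.0041,0,0],[0,0,0,-0.0236,-0.0041,0,0],[0,0,0,-0.0236,-0.0041,0,0],[0,0,0,-0.0236,-0.0041,0,0],[0,0,0,-0.0236,-0.0041,0,0],[0,0,0,-0.0236,-0.0041,0,0],[0,0,0,0,0,0,0]]]'
python3 - <<'E'
from h import *
p,R=tool(); print(p,inrack(p))
for n in("top","wrist"):
    f=grab(n,n+"2")
    for c in plates(f): r=rect(f,c,.065); print(n,r,inrack(r[:2]/1000),cv2.boundingRect(c))
E
```

```text
time: 5.08
tool_pos: [0.5666, 0.1286, 0.0615]
tool_rot: [-0.0, 0.644, 0.765, -0.0]
contact_force: [-0.2, 1.0, 0.4]
gripper_width: 0.001
[0.56659622 0.12856845 0.06150583] [ 0.0029 -0.0797]
top [534.2 284.5   9.4 130.5  57.5] [-0.0022  0.0795] (182, 205, 29, 59)
wrist [574.2 262.8  23.4  61.3  14.3] [0.0335 0.0512] (607, 309, 33, 119)
wrist [509.8 119.8   9.8  91.5  55.9] [-0.0545 -0.0786] (244, 32, 166, 254)
```

```bash
python3 -m pendant '[[[0,0,0,-0.0197,-0.0034,0,0],[0,0,0,-0.0197,-0.0034,0,0],[0,0,0,-0.0138,-0.0024,0,0],[0,0,0,0,0,0,0],[0,0,0,0.02,0.0034,0,0],[0,0,0,0,0,0.1,0],[0,0,0,0,0,0.2,0],[0,0,0,0,0,0.2,0],[0,0,0,-0.2,-0.034,0,1],[0,0,0,-0.2,-0.034,0,1],[0,0,0,-0.2,-0.034,0,1],[0,0,0,0,0,0,1],[0,0,0,0,0,0,1]]]'
python3 - <<'E'
from h import *
p,R=tool(); print(p,inrack(p),yaw())
f=grab("wrist","w3")
E
```

```text
time: 6.8
tool_pos: [0.4095, 0.1017, 0.1871]
tool_rot: [0.001, 0.644, 0.765, 0.001]
contact_force: [-0.1, -0.6, 0.2]
gripper_width: 0.996
[0.40949676 0.1017091  0.18714551] [-0.1564 -0.0792] 99.85
```

View pics/w3.png

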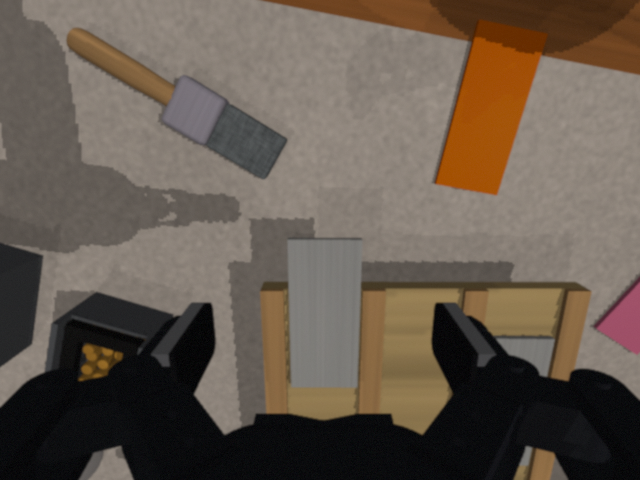

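Run:
```python
from h import *
w=load("w3")
P=onplane(w,[(288,239),(361,239),(290,387),(358,387)],.065); print((P*1000).round(1).tolist(),inrack(P).tolist())
print("rails front",inrack(onplane(w,[(262,291),(285,291),(362,291),(386,291),(565,291)],.065)).tolist())
```

```text
[[418.8, 77.2, 65.0], [409.5, 130.7, 65.0], [546.9, 97.7, 65.0], [537.2, 154.2, 65.0]] [[-0.1515, -0.1049], [-0.1515, -0.0506], [-0.0217, -0.1067], [-0.0217, -0.0494]]
rails front [[-0.1096, -0.1262], [-0.1096, -0.1083], [-0.1095, -0.0486], [-0.1095, -0.03], [-0.1093, 0.109]]
```

```bash
python3 -m pendant '[[[0,0,0,0.1,0.022,0,1],[0,0,0,0,0,-0.125,1],[0,0,0,0,0,-0.125,1],[0,0,0,0,0,-0.125,1],[0,0,0,0,0,-0.125,1],[0,0,0,0,0,-0.088,1],[0,0,0,0,0,0,1],[0,0,0,0,0,0,0.6],[0,0,0,0,0,0,0.4],[0,0,0,0,0,0,0],[0,0,0,0,0,0,0],[0,0,0,0,0,0,0],[0,0,0,0,0,0,0]]]'; python3 -c "
from h import *
p,R=tool(); print(p,inrack(p),yaw())"
```

```text
time: 8.48
tool_pos: [0.4353, 0.1072, 0.0411]
tool_rot: [0.001, 0.644, 0.765, 0.001]
contact_force: [1.0, 0.6, 6.3]
gripper_width: 0.638
[0.43530717 0.10724687 0.04109121] [-0.1301 -0.0782] 99.85
```

```bash
python3 -m pendant '[[[0,0,0,0,0,0.06,0],[0,0,0,0,0,0.1,0],[0,0,0,0,0,0.16,0],[0,0,0,0,0,0.16,0],[0,0,0,0,0,0.16,0],[0,0,-0.026,0.065,-0.077,0,0],[0,0,-0.026,0.065,-0.077,0,0],[0,0,-0.026,0.065,-0.077,0,0],[0,0,-0.027,0.065,-0.077,0,0],[0,0,0,0,0,0,0],[0,0,0,0,0,0,0]]]'; python3 -c "
from h import *
p,R=tool(); print(p,yaw()); grab('wrist','w4'); grab('top','t4')"
```

```text
time: 9.85
tool_pos: [0.498, 0.0306, 0.1993]
tool_rot: [-0.001, 0.76, 0.65, -0.0]
contact_force: [0.0, -0.2, -1.4]
gripper_width: 0.635
[0.49804907 0.03060713 0.19934269] 81.01
```

View pics/w4.png

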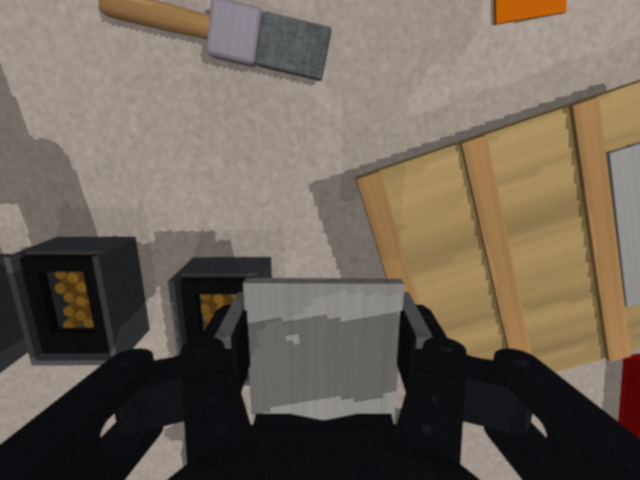

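Run:
```python
from h import *
def en(a): return np.clip(255*(a/255.)**.5,0,255).astype(np.uint8)
w=load("w4")["frame"]; t=load("top0")["frame"]; w1=load("w1")["frame"]
c=np.zeros((600,800,3),np.uint8)
a=cv2.resize(en(w[230:370,10:150]),None,fx=2.8,fy=2.8,interpolation=3); c[:392,:392]=a
b=cv2.resize(en(w1[35:205,10:175]),None,fx=2.4,fy=2.4,interpolation=3); c[:408,400:796]=b
d=cv2.resize(en(t[195:285,330:490]),None,fx=2.1,fy=2.1,interpolation=3); c[410:410+189,:336]=d
cv2.imwrite("pics/crop2.png",c)
for n in("top0","w4","w1"): print(n,ray(load(n),(0,0))[0].round(3))
```

```text
top0 [0.281 0.007 1.422]
w4 [0.428 0.042 0.341]
w1 [0.55  0.126 0.373]
```

View pics/crop2.png

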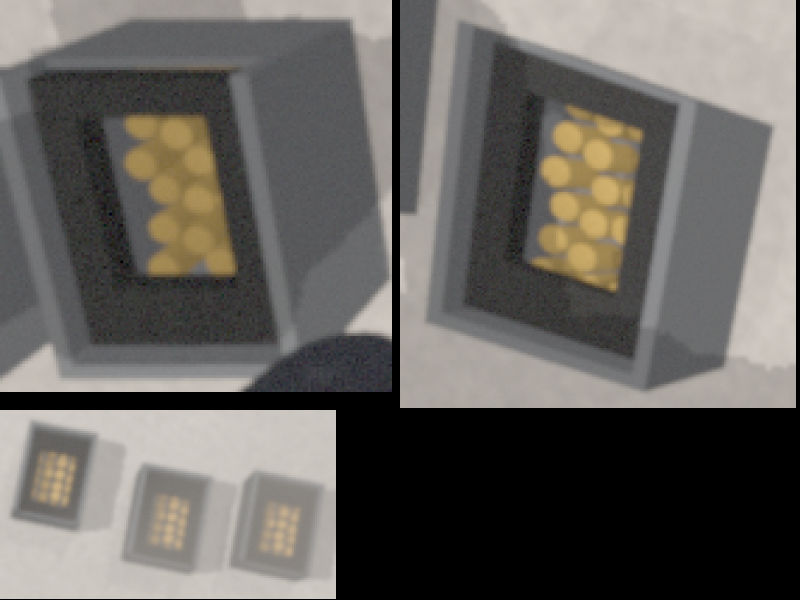

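Run:
```python
from h import *
from scipy.optimize import least_squares
M=np.array([(-23,38),(-23,-38),(77,-38),(77,38)])/1000.
def fit(P,M):
    def g(v): c,s=np.cos(v[2]),np.sin(v[2]); return (M@np.array([[c,s],[-s,c]])+v[:2]-P).ravel()
    r=least_squares(g,[.55,-.1,-.15]); return r.x[:2].round(4),np.degrees(r.x[2]).round(2),(r.fun*1000).round(1)
w1=load("w1"); q=np.array([(695,100),(460,22),(428,320),(645,388)]); u=np.c_[10+(q[:,0]-400)/2.4,35+q[:,1]/2.4]
P=onplane(w1,u,.062)[:,:2]; print("A",(P*1000).round(1).tolist(),fit(P,M))
w4=load("w4"); q=np.array([(252,70),(0,70),(62,377)]); u=np.c_[10+q[:,0]/2.8,230+q[:,1]/2.8]
P=onplane(w4,u,.062)[:,:2]; print("B",(P*1000).round(1).tolist(),fit(P,M[:3]))
t=load("top0"); # top crop case corners
for n,q in(("A",[(97,434),(32,422),(12,517),(78,530)]),("B",[(210,476),(144,464),(122,558),(193,572)]),("C",[(322,485),(250,472),(230,566),(300,580)])):
    q=np.array(q); u=np.c_[330+q[:,0]/2.1,195+(q[:,1]-410)/2.1]; P=onplane(t,u,.062)[:,:2]; print("top",n,(P*1000).round(1).tolist())
# brass centroid from all views
for n in("w1","w4","top0"):
    f=load(n); h=cv2.cvtColor(f["frame"],cv2.COLOR_BGR2HSV); m=(h[...,1]>120)&(h[...,2]>60)&(h[...,0]>10)&(h[...,0]<28)
    for c in blobs(m,60,5000):
        pp=onplane(f,c[:,0].mean(0),.045)[0]; 
        if -.35<pp[1]<-.03 and .5<pp[0]<.62: print(n,"brass",pp.round(4),cv2.boundingRect(c))
```

```text
A [[533.7, -25.9], [523.6, -99.4], [620.1, -114.3], [631.2, -40.4]] (array([ 0.5504, -0.066 ]), np.float64(-8.47), array([-0.4,  0.8, -1.5, -0.8,  0.9, -0.7,  1. ,  0.6]))
B [[492.2, -147.4], [481.0, -217.9], [579.6, -238.0]] (array([ 0.5096, -0.1869]), np.float64(-9.71), array([ 1.1,  1.8, -0.5, -2.5, -0.6,  0.7]))
top A [[620.0, -115.8], [629.5, -45.3], [524.4, -28.7], [514.3, -99.2]]
top B [[580.4, -238.1], [589.7, -167.2], [486.9, -146.7], [476.1, -221.8]]
top C [[577.1, -357.8], [587.1, -280.8], [484.6, -260.7], [473.7, -334.4]]
w1 brass [ 0.5679 -0.07    0.045 ] (65, 79, 46, 77)
w4 brass [ 0.5548 -0.0741  0.045 ] (200, 294, 36, 30)
w4 brass [ 0.5319 -0.1954  0.045 ] (54, 272, 40, 56)
top0 brass [ 0.5739 -0.0768  0.045 ] (354, 216, 8, 23)
```

Run:
```python
from h import *
f=load("w4"); p=np.array([.498,.0306,.1993]); a=np.radians(81.01); X=np.array([np.cos(a),np.sin(a)]); Y=np.array([X[1],-X[0]])
for z in(.215,.2232,.23):
    P=onplane(f,[(245,280),(403,281),(250,413),(396,414)],z)[:,:2]-p[:2]; print(z,np.c_[P@X,P@Y].round(4).tolist())
# top: plate rear corners
t=load("t4"); q=[np.r_[p[:2]+b*X+d*Y,.2232] for d in(-.0215,.1085) for b in(-.028,.028)]
print(proj(t,np.array(q)).round(1).tolist())
h=cv2.cvtColor(t["frame"],cv2.COLOR_BGR2HSV); u=proj(t,np.array(q)); x0,y0=u.min(0).astype(int)-15; x1,y1=u.max(0).astype(int)+15
cv2.imwrite("pics/crop3.png",cv2.resize(t["frame"][y0:y1,x0:x1],None,fx=6,fy=6,interpolation=3)[:600,:800]); print(x0,y0,x1,y1)
```

```text
0.215 [[-0.0284, -0.0192], [0.0296, -0.0188], [-0.0298, 0.0396], [0.0303, 0.0402]]
0.2232 [[-0.0266, -0.0225], [0.0277, -0.0222], [-0.0279, 0.0324], [0.0283, 0.033]]
0.23 [[-0.0251, -0.0253], [0.0261, -0.025], [-0.0263, 0.0265], [0.0267, 0.027]]
[[319.4, 256.7], [291.5, 250.8], [333.0, 193.9], [305.6, 188.3]]
276 173 347 271
```

```bash
python3 -m pendant '[[[0,0,0,0.01,-0.12,0,0],[0,0,0,0.01,-0.12,0,0],[0,0,0,0.01,-0.119,0,0],[0,0,0,0,0,-0.14,0],[0,0,0,0,0,-0.14,0],[0,0,0,0,0,-0.14,0],[0,0,0,0,0,-0.1,0],[0,0,0,0,0,-0.036,0],[0,0,0,0,0,0,0],[0,0,0,0,0,0,0]]]'
python3 - <<'E'
from h import *
p,R=tool(); print(p,yaw()); w=grab('wrist','w5'); s=grab('scene','s5'); t=grab('top','t5')
c=np.zeros((600,800,3),np.uint8); c[:360,:480]=cv2.resize(w["frame"],(480,360))
u=proj(s,[.57,-.08,.07])[0].astype(int); a=s["frame"][u[1]-60:u[1]+60,u[0]-60:u[0]+60]; c[:320,480:800]=cv2.resize(a,(320,320),interpolation=3)
u=proj(t,[.55,-.08,.07])[0].astype(int); a=t["frame"][u[1]-45:u[1]+45,u[0]-60:u[0]+60]; c[360:600,:320]=cv2.resize(a,(320,240),interpolation=3)
cv2.imwrite("pics/c5.png",c)
E
```

```text
time: 11.2
tool_pos: [0.5074, -0.0597, 0.0621]
tool_rot: [0.001, 0.761, 0.649, 0.001]
contact_force: [0.5, 0.3, -0.8]
gripper_width: 0.636
[ 0.50738045 -0.05970564  0.06212011] 80.97
```

View pics/c5.png

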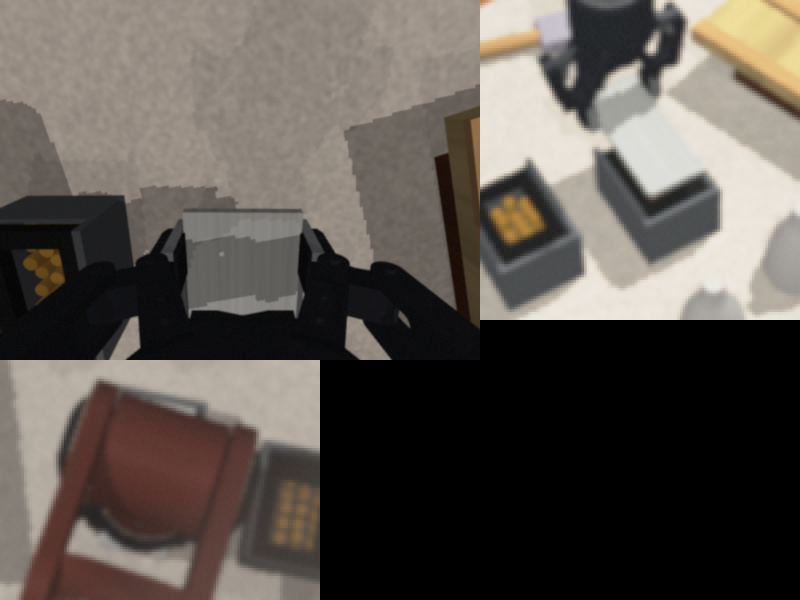

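```bash
python3 -m pendant '[[[0,0,0,-0.006,0,-0.05,0],[0,0,0,0,0,-0.03,0],[0,0,0,0,0,-0.012,0],[0,0,0,0,0,0,0]]]'; python3 -m pendant '[[[0,0,0,0,0,-0.01,0],[0,0,0,0,0,0,0]]]'
```

```text
time: 11.85
tool_pos: [0.5047, -0.0596, 0.0373]
tool_rot: [-0.0, 0.761, 0.649, -0.0]
contact_force: [0.3, -0.1, -0.6]
gripper_width: 0.638
time: 12.1
tool_pos: [0.5053, -0.0597, 0.0359]
tool_rot: [0.0, 0.761, 0.649, 0.0]
contact_force: [-4.2, 1.2, 4.3]
gripper_width: 0.635
```

```bash
python3 -m pendant '[[[0,0,0,0,0,0,0.75],[0,0,0,0,0,0,1],[0,0,0,0,0,0,1],[0,0,0,0,0,0,1],[0,0,0,0,0,0.12,1],[0,0,0,0,0,0.2,1],[0,0,0,0,0,0.2,1],[0,0,0,0,0,0,1],[0,0,0,0,0,0,0]]]'
python3 - <<'E'
from h import *
p,R=tool(); print(p,yaw()); w=grab('wrist','w6'); s=grab('scene','s6')
c=np.zeros((480,800,3),np.uint8); c[:360,:480]=cv2.resize(w["frame"],(480,360))
u=proj(s,[.57,-.08,.07])[0].astype(int); a=s["frame"][u[1]-60:u[1]+60,u[0]-60:u[0]+60]; c[:320,480:800]=cv2.resize(a,(320,320),interpolation=3)
cv2.imwrite("pics/c6.png",c)
E
```

```text
time: 13.22
tool_pos: [0.5045, -0.0595, 0.1646]
tool_rot: [-0.0, 0.761, 0.649, -0.0]
contact_force: [-0.5, -0.0, -0.4]
gripper_width: 0.817
[ 0.50451402 -0.05951059  0.16462608] 80.95
```

View pics/c6.png

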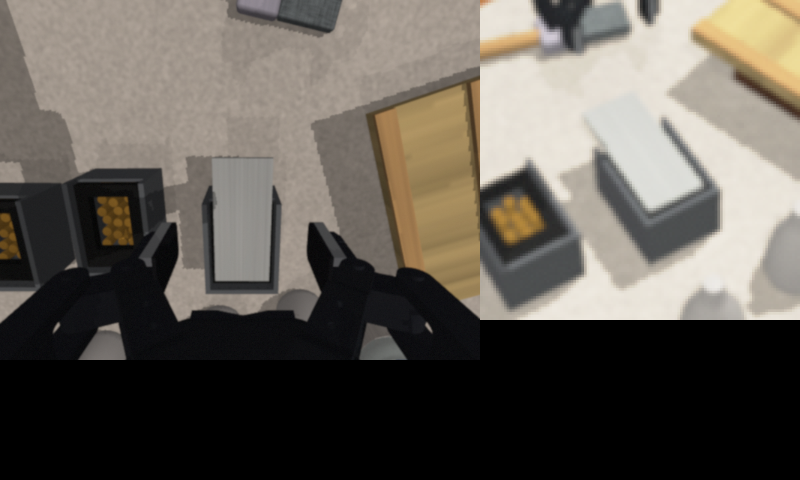

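```bash
python3 -m pendant '[[[0,0,0,0.133,-0.02,0,0],[0,0,0,0.133,-0.019,0,0],[0,0,0,0,0,0,0],[0,0,0,0,0,-0.13,0],[0,0,0,0,0,-0.13,0],[0,0,0,0,0,-0.134,0],[0,0,0,0,0,-0.012,0],[0,0,0,0,0,-0.008,0],[0,0,0,0,0,0,0]]]';python3 -m pendant '[[[0,0,0,0,0,-0.008,0],[0,0,0,0,0,-0.008,0],[0,0,0,0,0,0,0]]]'
```

```text
time: 14.45
tool_pos: [0.5718, -0.0695, 0.0628]
tool_rot: [0.001, 0.761, 0.649, 0.0]
contact_force: [0.2, -0.1, 0.3]
gripper_width: -0.001
time: 14.82
tool_pos: [0.5718, -0.0694, 0.0583]
tool_rot: [0.0, 0.761, 0.649, 0.0]
contact_force: [-0.8, 1.2, 3.0]
gripper_width: -0.0
```

```bash
python3 -m pendant '[[[0,0,0,0,0,-0.006,0],[0,0,0,0,0,-0.006,0],[0,0,0,0,0,0,0]]]';python3 -m pendant '[[[0,0,0,0,0,-0.006,0],[0,0,0,0,0,0,0]]]';python3 -m pendant '[[[0,0,0,0,0,-0.006,0],[0,0,0,0,0,0,0]]]'
```

```text
time: 15.2
tool_pos: [0.5718, -0.0695, 0.0556]
tool_rot: [0.0, 0.761, 0.649, 0.0]
contact_force: [-1.4, 0.8, 7.0]
gripper_width: 0.001
time: 15.45
tool_pos: [0.5719, -0.0695, 0.0549]
tool_rot: [0.0, 0.761, 0.649, 0.0]
contact_force: [-5.3, 0.7, 9.6]
gripper_width: 0.003
time: 15.7
tool_pos: [0.572, -0.0695, 0.0548]
tool_rot: [0.0, 0.761, 0.649, -0.0]
contact_force: [-8.6, 1.5, 17.3]
gripper_width: -0.0
```

```bash
python3 -m pendant '[[[0,0,0,0,0,0.1,0],[0,0,0,0,0,0.2,0],[0,0,0,0,0,0.2,0],[0,0,0.0262,0.0245,0.185,0,0],[0,0,0.0262,0.0245,0.185,0,0],[0,0,0.0262,0.0245,0.185,0,0],[0,0,0.0262,0.0245,0.185,0,0],[0,0,0,0.0245,0.185,0,0],[0,0,0,0.0245,0.185,0,0],[0,0,0,0.0245,0.185,0,0],[0,0,0,0.0245,0.182,0,0],[0,0,0,0,0,0,0],[0,0,0,0,0,0,0]]]'
python3 - <<'E'
from h import *
p,R=tool(); print(p,yaw(),inrack(p))
f=grab('wrist','w7')
for c in plates(f): r=rect(f,c,.065); print(r,inrack(r[:2]/1000),cv2.boundingRect(c))
t=grab('top','t7'); s=grab('scene','s7')
c=np.zeros((600,800,3),np.uint8); c[:360,:480]=cv2.resize(f["frame"],(480,360))
u=proj(s,[.55,-.07,.06])[0].astype(int); a=s["frame"][u[1]-60:u[1]+60,u[0]-60:u[0]+60]; c[:320,480:800]=cv2.resize(a,(320,320),interpolation=3)
u=proj(t,[.55,-.0,.07])[0].astype(int); a=t["frame"][u[1]-60:u[1]+60,u[0]-130:u[0]+130]; c[360:600,:520]=cv2.resize(a,(520,240),interpolation=3)
cv2.imwrite("pics/c7.png",c)
E
```

```text
time: 17.32
tool_pos: [0.62, 0.2995, 0.1759]
tool_rot: [-0.0, 0.644, 0.765, -0.001]
contact_force: [-0.0, -0.3, -0.2]
gripper_width: -0.007
[0.61999162 0.29953024 0.17586134] 99.83 [0.0849 0.0795]
[536.1 285.    9.4 125.1  56.2] [-0.0002  0.0796] (277, 0, 94, 207)
```

View pics/c7.png

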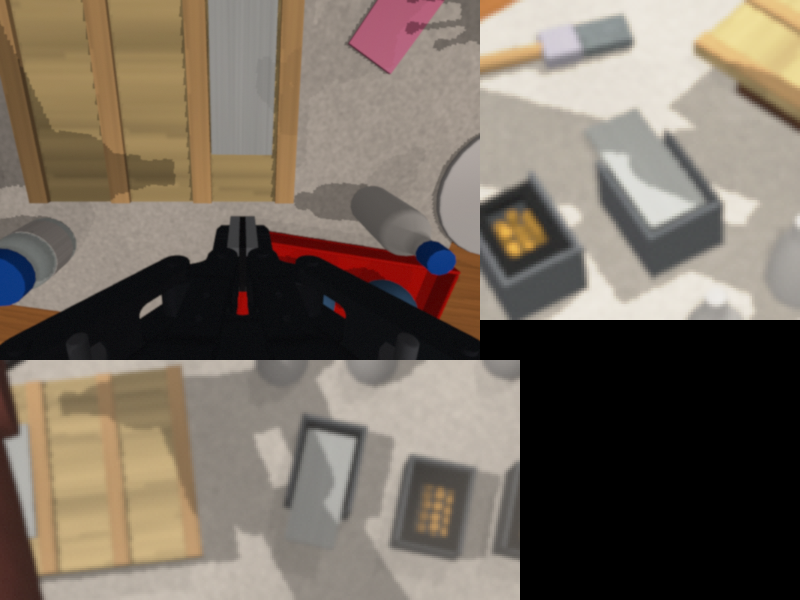

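```bash
python3 -m pendant '[[[0,0,0,0,0,-0.14,0],[0,0,0,0,0,-0.14,0],[0,0,0,0,0,-0.13,0],[0,0,0,0,0,-0.04,0],[0,0,0,0,0,0,0],[0,0,0,0,0,0,0]]]'
```

```text
time: 18.23
tool_pos: [0.6217, 0.3002, 0.0663]
tool_rot: [0.001, 0.644, 0.765, 0.001]
contact_force: [0.3, 0.3, 0.1]
gripper_width: 0.0
```

```bash
python3 -m pendant '[[[0,0,0,0,0,-0.006,0],[0,0,0,0,0,0,0],[0,0,0,0,0,0,0]]]'
```

```text
time: 18.6
tool_pos: [0.6204, 0.3, 0.0629]
tool_rot: [0.0, 0.644, 0.765, 0.0]
contact_force: [0.5, -0.9, -0.1]
gripper_width: -0.001
```

```bash
python3 -m pendant '[[[0,0,0,0,0,-0.005,0],[0,0,0,-0.0236,-0.0041,0,0],[0,0,0,-0.0236,-0.0041,0,0],[0,0,0,-0.0236,-0.0041,0,0],[0,0,0,-0.0236,-0.0041,0,0],[0,0,0,-0.0236,-0.0041,0,0],[0,0,0,-0.0236,-0.0041,0,0],[0,0,0,-0.0236,-0.0041,0,0],[0,0,0,-0.0236,-0.0041,0,0],[0,0,0,-0.0236,-0.0041,0,0],[0,0,0,-0.0236,-0.0041,0,0],[0,0,0,-0.0236,-0.0041,0,0],[0,0,0,-0.0236,-0.0041,0,0],[0,0,0,-0.0236,-0.0041,0,0],[0,0,0,-0.0236,-0.0041,0,0],[0,0,0,0,0,0,0]]]'
python3 - <<'E'
from h import *
p,R=tool(); print(p,yaw(),inrack(p))
f=grab('wrist','w8')
for c in plates(f): r=rect(f,c,.065); print(r,inrack(r[:2]/1000),cv2.boundingRect(c))
E
```

```text
time: 20.6
tool_pos: [0.5372, 0.2855, 0.0613]
tool_rot: [-0.0, 0.644, 0.765, -0.0]
contact_force: [0.8, 0.7, 0.5]
gripper_width: 0.002
[0.53718249 0.28552657 0.06126801] 99.83 [0.0009 0.08  ]
[481.8 274.7  10.1  89.3  55.9] [-0.0555  0.0788] (236, 40, 166, 247)
```

```bash
python3 -m pendant '[[[0,0,0,-0.0197,-0.0034,0,0],[0,0,0,-0.0158,-0.0027,0,0],[0,0,0,-0.0079,-0.0014,0,0],[0,0,0,0,0,0,0],[0,0,0,0.02,0.0034,0,0],[0,0,0,0,0,0.1,0],[0,0,0,0,0,0.2,0],[0,0,0,0,0,0.2,0],[0,0,0,-0.2,-0.034,0,1],[0,0,0,-0.2,-0.034,0,1],[0,0,0,-0.2,-0.034,0,1],[0,0,0,0,0,0,1],[0,0,0,0,0,0,1]]]'
python3 - <<'E'
from h import *
p,R=tool(); print(p,inrack(p),yaw())
f=grab("wrist","w9"); h=cv2.cvtColor(f["frame"],cv2.COLOR_BGR2HSV)
pts=np.array([np.r_[C0+a*EX+b*EY,.065] for a,b in((-.18,.053),(-.01,.053),(-.01,.107),(-.18,.107))])
roi=cv2.fillPoly(np.zeros(h.shape[:2],np.uint8),[proj(f,pts).astype(int)],1)>0
for c in blobs(roi&(h[...,1]<16)&(h[...,2]>90),500): r=rect(f,c,.065); print(r,inrack(r[:2]/1000),cv2.boundingRect(c))
cv2.imwrite("pics/w9s.png",cv2.resize(f["frame"],(480,360)))
E
```

```text
time: 22.28
tool_pos: [0.3826, 0.2592, 0.1868]
tool_rot: [0.0, 0.644, 0.765, 0.001]
contact_force: [0.6, -1.1, -0.1]
gripper_width: 0.993
[0.38256904 0.25924508 0.18680061] [-0.1559  0.0806] 99.82
[450.9 270.    9.8 128.7  53.9] [-0.0867  0.0795] (285, 239, 73, 148)
```

View pics/w9.png

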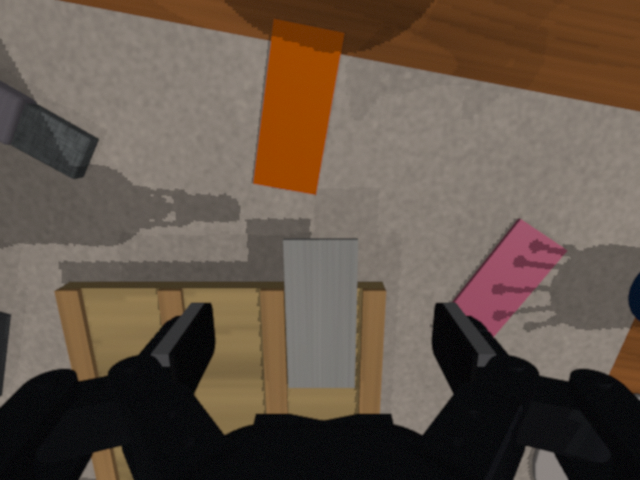

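```bash
python3 -m pendant '[[[0,0,0,0.099,0.012,0,1],[0,0,0,0,0,-0.125,1],[0,0,0,0,0,-0.125,1],[0,0,0,0,0,-0.125,1],[0,0,0,0,0,-0.125,1],[0,0,0,0,0,-0.084,1],[0,0,0,0,0,0,1],[0,0,0,0,0,0,0.6],[0,0,0,0,0,0,0.4],[0,0,0,0,0,0,0],[0,0,0,0,0,0,0],[0,0,0,0,0,0,0],[0,0,0,0,0,0,0]]]'; python3 -c "
from h import *
p,R=tool(); print(p,inrack(p),yaw())"
```

```text
time: 23.95
tool_pos: [0.4081, 0.2625, 0.0419]
tool_rot: [0.001, 0.644, 0.765, 0.002]
contact_force: [1.3, -1.4, 5.7]
gripper_width: 0.639
[0.40805095 0.26251643 0.04188204] [-0.1302  0.0795] 99.82
```

```bash
python3 -m pendant '[[[0,0,0,0,0,0.06,0],[0,0,0,0,0,0.1,0],[0,0,0,0,0,0.16,0],[0,0,0,0,0,0.16,0],[0,0,0,0,0,0.16,0],[0,0,-0.0265,0.035,-0.167,0,0],[0,0,-0.0265,0.035,-0.167,0,0],[0,0,-0.0265,0.035,-0.167,0,0],[0,0,-0.0265,0.035,-0.167,0,0],[0,0,0,0.036,-0.167,0,0],[0,0,0,0.036,-0.167,0,0],[0,0,0,0.036,-0.168,0,0],[0,0,0,0,0,0,0],[0,0,0,0,0,0,0]]]'
python3 - <<'E'
from h import *
p,R=tool(); print(p,yaw()); w=grab('wrist','w10')
def en(a): return np.clip(255*(a/255.)**.5,0,255).astype(np.uint8)
c=np.zeros((600,800,3),np.uint8)
u=proj(w,[.535,-.19,.05])[0].astype(int); x0,y0=max(u[0]-85,0),max(u[1]-85,0); a=cv2.resize(en(w["frame"][y0:y0+170,x0:x0+170]),None,fx=2.3,fy=2.3,interpolation=3); c[:a.shape[0],:a.shape[1]]=a; print("w10",x0,y0)
f=load("w6"); u=proj(f,[.535,-.19,.05])[0].astype(int); x0,y0=max(u[0]-85,0),max(u[1]-85,0); a=cv2.resize(en(f["frame"][y0:y0+170,x0:x0+170]),None,fx=2.3,fy=2.3,interpolation=3); c[:a.shape[0],400:400+a.shape[1]]=a; print("w6",x0,y0)
c[392:592,:267]=cv2.resize(w["frame"],(267,200))
cv2.imwrite("pics/c10.png",c)
E
```

```text
time: 25.7
tool_pos: [0.4681, -0.03, 0.2001]
tool_rot: [-0.001, 0.762, 0.648, -0.0]
contact_force: [-0.1, -0.2, -0.6]
gripper_width: 0.638
[ 0.46808459 -0.03002937  0.20013098] 80.72
w10 70 240
w6 73 215
```

View pics/c10.png

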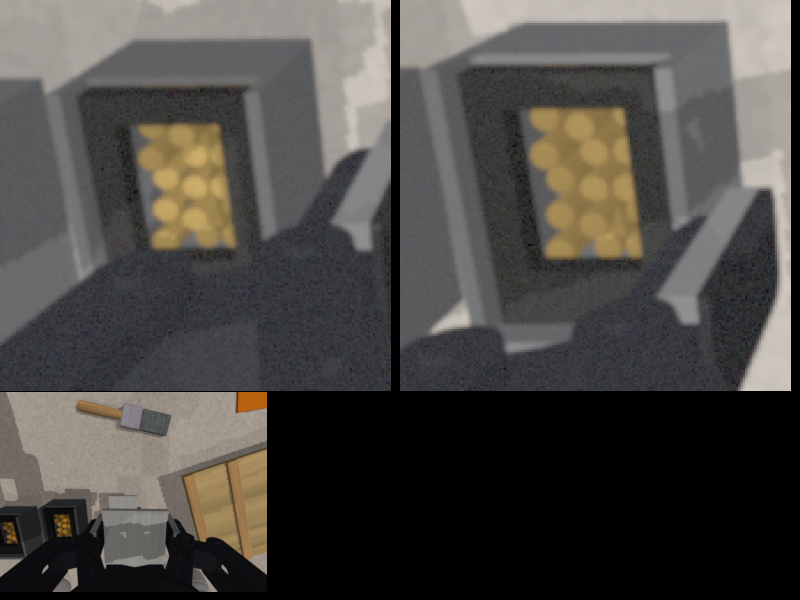

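Run:
```python
from h import *
A=np.radians(-9.2); X=np.array([np.cos(A),np.sin(A)]); Y=np.array([-X[1],X[0]])
for n,x0,y0,q in(("w10",70,240,[(50,97),(262,87),(278,230),(80,250)]),("w6",73,215,[(25,67),(272,67),(289,215),(66,320),(120,350)])):
    q=np.array(q)/2.3+[x0,y0]; P=onplane(load(n),q,.062)[:,:2]; d=P-[.5096,-.187]; print(n,(P*1000).round(1).tolist(),(np.c_[d@X,d@Y]*1000).round(1).tolist())
```

```text
w10 [[482.9, -222.7], [491.3, -147.7], [547.6, -156.9], [543.8, -232.2]] [[-20.7, -39.5], [-24.4, 35.9], [32.7, 35.8], [41.0, -39.2]]
w6 [[481.3, -222.5], [492.9, -149.4], [541.3, -156.5], [566.7, -238.4], [580.5, -224.3]] [[-22.3, -39.6], [-22.5, 34.5], [26.4, 35.1], [64.6, -41.6], [76.0, -25.5]]
```

```bash
python3 -m pendant '[[[0,0,0,-0.004,-0.152,0,0],[0,0,0,-0.004,-0.152,0,0],[0,0,0,-0.003,-0.152,0,0],[0,0,0,-0.003,-0.152,0,0],[0,0,0,0,0,-0.14,0],[0,0,0,0,0,-0.14,0],[0,0,0,0,0,-0.14,0],[0,0,0,0,0,-0.1,0],[0,0,0,0,0,-0.03,0],[0,0,0,0,0,0,0],[0,0,0,0,0,0,0]]]'
python3 - <<'E'
from h import *
p,R=tool(); print(p,yaw()); w=grab('wrist','w11'); s=grab('scene','s11')
c=np.zeros((360,800,3),np.uint8); c[:360,:480]=cv2.resize(w["frame"],(480,360))
u=proj(s,[.54,-.2,.07])[0].astype(int); a=s["frame"][u[1]-60:u[1]+60,u[0]-60:u[0]+60]; c[:320,480:800]=cv2.resize(a,(320,320),interpolation=3)
cv2.imwrite("pics/c11.png",c)
E
```

```text
time: 27.12
tool_pos: [0.4662, -0.1827, 0.0644]
tool_rot: [0.001, 0.762, 0.648, 0.0]
contact_force: [0.5, 0.6, -1.4]
gripper_width: 0.635
[ 0.46619684 -0.18271956  0.06437743] 80.77
```

View pics/c11.png

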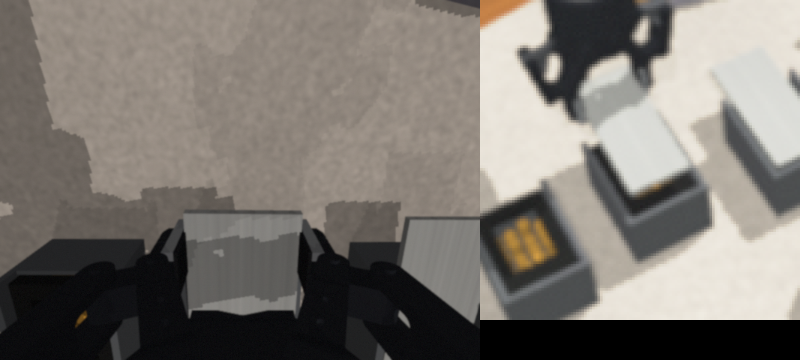

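```bash
python3 -m pendant '[[[0,0,0,0,0,-0.05,0],[0,0,0,0,0,-0.03,0],[0,0,0,0,0,-0.014,0],[0,0,0,0,0,0,0]]]'; python3 -m pendant '[[[0,0,0,0,0,-0.012,0],[0,0,0,0,0,0,0]]]'
```

```text
time: 27.72
tool_pos: [0.4649, -0.1824, 0.0389]
tool_rot: [-0.0, 0.762, 0.648, -0.0]
contact_force: [0.2, 0.1, -1.4]
gripper_width: 0.635
time: 27.98
tool_pos: [0.4654, -0.1827, 0.0371]
tool_rot: [0.0, 0.762, 0.648, 0.0]
contact_force: [-2.5, 1.3, 4.1]
gripper_width: 0.637
```

```bash
python3 -m pendant '[[[0,0,0,0,0,0,0.75],[0,0,0,0,0,0,1],[0,0,0,0,0,0,1],[0,0,0,0,0,0,1],[0,0,0,0,0,0.12,1],[0,0,0,0,0,0.2,1],[0,0,0,0,0,0.2,1],[0,0,0,0,0,0,1],[0,0,0,0,0,0,0]]]'
python3 - <<'E'
from h import *
p,R=tool(); print(p,yaw()); f=grab('wrist','w12'); s=grab('scene','s12')
c=np.zeros((360,800,3),np.uint8); c[:360,:480]=cv2.resize(f["frame"],(480,360))
u=proj(s,[.54,-.2,.07])[0].astype(int); a=s["frame"][u[1]-60:u[1]+60,u[0]-60:u[0]+60]; c[:320,480:800]=cv2.resize(a,(320,320),interpolation=3)
cv2.imwrite("pics/c12.png",c)
h=cv2.cvtColor(f["frame"],cv2.COLOR_BGR2HSV); print(h[300,320])
m=(h[...,1]<18)&(h[...,2]>90)
for b in blobs(m,2000): print(rect(f,b,.061),rect(f,b,.055),cv2.boundingRect(b))
E
```

```text
time: 29.1
tool_pos: [0.4649, -0.1823, 0.1659]
tool_rot: [-0.0, 0.762, 0.648, -0.0]
contact_force: [-0.2, -0.2, -0.6]
gripper_width: 0.816
[ 0.46487723 -0.18231666  0.16587888] 80.74
[ 18   9 141]
[533.  -67.2  -9.3 104.1  55. ] [536.4 -64.7  -9.3 106.6  56.3] (454, 235, 87, 131)
[ 508.9 -189.6   -9.8  129.8   56.2] [ 511.7 -190.1   -9.8  132.9   57.5] (282, 211, 82, 165)
[351.3 -39.8  68.9  32.8  28.5] [350.2 -36.6  68.9  33.6  29.2] (497, 0, 67, 52)
```

View pics/c12.png

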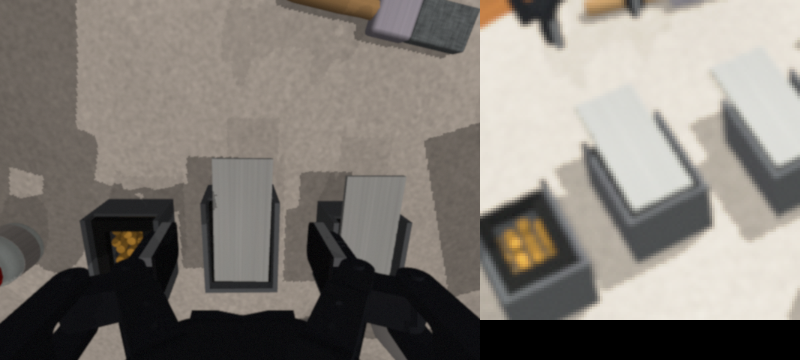

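```bash
python3 -m pendant '[[[0,0,0,0.13,-0.02,0,0],[0,0,0,0.13,-0.021,0,0],[0,0,0,0,0,0,0],[0,0,0,0,0,-0.13,0],[0,0,0,0,0,-0.13,0],[0,0,0,0,0,-0.134,0],[0,0,0,0,0,-0.012,0],[0,0,0,0,0,-0.012,0],[0,0,0,0,0,0,0]]]';python3 -m pendant '[[[0,0,0,0,0,-0.008,0],[0,0,0,0,0,-0.008,0],[0,0,0,0,0,-0.006,0],[0,0,0,0,0,0,0]]]';python3 -m pendant '[[[0,0,0,0,0,-0.006,0],[0,0,0,0,0,0,0]]]';python3 -m pendant '[[[0,0,0,0,0,-0.006,0],[0,0,0,0,0,0,0]]]'
```

```text
time: 30.32
tool_pos: [0.5306, -0.193, 0.063]
tool_rot: [0.001, 0.762, 0.648, 0.0]
contact_force: [0.3, -0.4, -0.4]
gripper_width: 0.001
time: 30.82
tool_pos: [0.5307, -0.193, 0.0577]
tool_rot: [0.001, 0.762, 0.648, 0.0]
contact_force: [-2.0, 0.6, 5.6]
gripper_width: -0.002
time: 31.08
tool_pos: [0.5307, -0.1931, 0.0563]
tool_rot: [0.001, 0.762, 0.648, 0.0]
contact_force: [-2.0, 0.6, 6.2]
gripper_width: -0.002
time: 31.32
tool_pos: [0.5307, -0.193, 0.055]
tool_rot: [0.001, 0.762, 0.648, 0.0]
contact_force: [-2.8, 0.9, 6.8]
gripper_width: 0.002
```

```bash
python3 -m pendant '[[[0,0,0,0,0,-0.005,0],[0,0,0,0,0,0,0]]]';python3 -m pendant '[[[0,0,0,0,0,-0.005,0],[0,0,0,0,0,0,0]]]'
```

```text
time: 31.58
tool_pos: [0.5308, -0.193, 0.0549]
tool_rot: [0.0, 0.762, 0.648, -0.0]
contact_force: [-5.1, 2.7, 13.1]
gripper_width: -0.001
time: 31.82
tool_pos: [0.5309, -0.1931, 0.0548]
tool_rot: [0.0, 0.762, 0.648, -0.0]
contact_force: [-8.5, 4.1, 18.7]
gripper_width: -0.002
```

```bash
python3 -m pendant '[[[0,0,0,0,0,0.1,0],[0,0,0,0,0,0.2,0],[0,0,0,0,0,0.2,0],[0,0,0,-0.13,0.09,0.12,0],[0,0,0,-0.13,0.09,0.12,0],[0,0,0,-0.13,0.1,0.12,0],[0,0,0,0,0,0,0],[0,0,0,0,0,0,0]]]'
python3 - <<'E'
from h import *
p,R=tool(); print(p,yaw()); f=grab('wrist','w13'); s=grab('scene','s13'); t=grab('top','t13')
c=np.zeros((600,800,3),np.uint8); c[:360,:480]=cv2.resize(f["frame"],(480,360))
u=proj(s,[.54,-.14,.07])[0].astype(int); a=s["frame"][u[1]-60:u[1]+60,u[0]-60:u[0]+60]; c[:320,480:800]=cv2.resize(a,(320,320),interpolation=3)
c[360:600,:320]=cv2.resize(t["frame"],(320,240))
cv2.imwrite("pics/c13.png",c)
for n,f in(("w",f),("t",t)):
  h=cv2.cvtColor(f["frame"],cv2.COLOR_BGR2HSV); m=(h[...,1]<18)&(h[...,2]>90)
  for b in blobs(m,700,30000):
    r=rect(f,b,.055)
    if .45<r[0]/1e3<.6 and -.36<r[1]/1e3<0: 
      print(n,r,cv2.boundingRect(b))
      for o,a in(((.5504,-.066),-8.8),((.5093,-.1892),-9.3)):
        d=r[:2]/1000-o; a=np.radians(a); 
        if np.hypot(*d)<.06: print("  in case",(d@[np.cos(a),np.sin(a)]).round(4),(d@[-np.sin(a),np.cos(a)]).round(4))
E
```

```text
time: 32.83
tool_pos: [0.4326, -0.1228, 0.2654]
tool_rot: [0.0, 0.762, 0.648, -0.0]
contact_force: [0.4, -0.2, 0.2]
gripper_width: -0.0
[ 0.43264533 -0.12278519  0.26544563] 80.74
w [541.4 -64.9  -9.3 117.5  57. ] (366, 248, 59, 104)
  in case -0.0091 -0.0003
w [ 508.7 -189.1   -9.9  130.2   56.5] (241, 230, 58, 117)
  in case -0.0006 0.0
t [549.6 -66.   -9.5 132.1  59.6] (335, 207, 37, 60)
  in case -0.0008 -0.0001
```

View pics/c13.png

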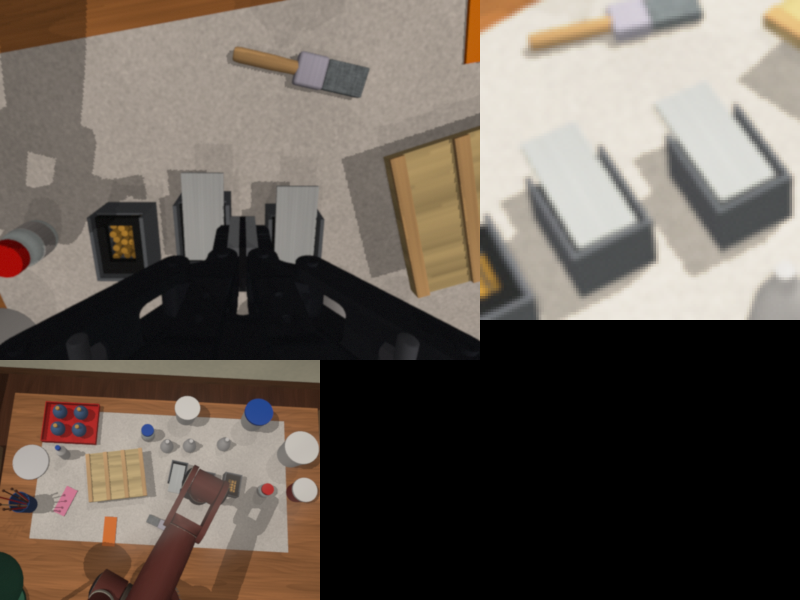

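```bash
python3 -c "
from plant import manip
print(manip.job_done())"
```

```text
the job is handed in; nothing more can be done
None
```

The job is handed in, at about 33 s on the robot clock; no verdict is reported back. Only cover0 and cover2 were on the board, and the middle lane was empty. I slid each one out to about 42 mm of overhang, gripped it and laid it in its own case. I then pressed each down with closed fingers until it stopped moving, at about 17–19 N.

**Position:** in the last pictures both covers measured within about 1 mm of their case's centre line and fitted place, and lengthwise within about 1°. The wrist view of the first cover was partly hidden by the fingers, so its lengthwise figure there (-9 mm) is not valid. I used the top view for it (-0.8 mm).

**Seals:** the fingertips stopped at z = 54.8 mm on both covers, against an expected 55 mm with the seal fully down. I judged the seals from this stop height and the force, since I could not read them directly.

**Level:** I judged this by eye and did not measure the tilt.

**Bystanders:** nothing looked moved or knocked over in the last top view, and the arm was clear of everything at hand-in. I compared by eye and did not measure their shifts.

I saw no grip slip and no cover knocked aside. The heights agreed between the top and wrist views.

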